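Set the sprung length gauge on its middle catch

TASK

Set the cheroot length gauge with the orange post to its middle position: with shut fingers push the orange post away from you until the slide has gone past the brass catch, then back off so that the spring brings the slide back and it rests on the catch. Push gently from behind without pinching the post or ramming the end stop, leave the blue gauge at home, and do not disturb the things lying about.

Things in the scene. Friction and masses are not known exactly. Their poses are not given: they have to be found in the camera images.
- orange_gauge: gauge with the orange post, fixed to the table: wooden base, x -110 to +145, y -45 to +65 mm from its origin (on the table, under the slide's centre line), 18 mm thick. Own +x: push direction, away from the robot, to a fence at x +130 mm, top 50 mm above the table; z up. The two gauges may be in either place, turned up to 0.3 rad
- orange_post (a point): centre of the push face (robot side, local -x) of the orange post, 60 mm above the table; moves with the slide; axes as the gauge. Post 30 mm wide (y), 14 mm thick (x), from 36 to 78 mm above the table, at the rear end of the black slide. Behind it, for 35 mm when home, is only the bare base with rails (top 23 mm above the table), then the table
- orange_slide (a joint): travel along the gauge's +x (m). 0 = home, held by the spring (about 4 N there, 8 N at the end, plus damping); about 0.045 = resting on the catch, the middle position; 0.075 = hard end stop. The catch drops in once the slide has passed about 0.049: let go earlier it runs home, let go later it returns by itself onto the catch
- orange_catch (a joint): angle of the brass catch arm pivoted on the +y side of the gauge and sprung inwards (rad): 0 = sprung in (at rest, or holding the slide), up to about 0.14 while the slide's tooth pushes it aside. It works by itself and need not be touched
- blue_gauge: the other gauge, of the same build, with a blue push post; origin and axes as for the orange one
- blue_post (a point): centre of the push face of the blue post, as for the orange one
- blue_slide (a joint): travel of the blue slide (m), 0 = home; it is to stay home
- bundle_mid: bundle of cheroots, about 46 x 109 x 21 mm, lying between the two gauges, long side roughly along x; origin at the centre of its underside; loose, to be left alone
- bundle_left: bundle of cheroots, about 51 x 111 x 21 mm, lying at the left; origin at the centre of its underside; loose, to be left alone
- stamp: rubber stamp with a turned wooden knob, 36 x 47 x 52 mm, standing near the robot between the gauges; origin at the centre of its underside; loose, to be left alone
- spool: spool of red thread, 40 mm across, 48 mm high, at the right; origin at the centre of its underside; loose, to be left alone
- ink_jar: small green glass jar, 28 mm across, 80 mm high, at the left; origin at the centre of its underside; loose, to be left alone
- tin_cheroots: open green tin with four short cheroots, 70 mm across, 46 mm high, at the right; origin at the centre of its underside; loose, to be left alone
- flat_tin: flat round green tin, 64 mm across, 24 mm high, behind the gauges; origin at the centre of its underside; loose, to be left alone

How it is judged:
By the outcome, as a careful person would: the job done as asked, in the order asked, and still so for the second after the job is handed in, with the robot touching nothing.
It also fails if it takes over 38 s, if anything falls off the work surface, if the arm or the gripper's body presses on something with over 40 N, if the wrist force passes 120 N, or if a joint passes its speed limit or range.

ROBOT

A 7-joint arm with a two-finger parallel gripper is mounted at the origin on a cart in front of the work surface, level with it; the furniture and walls round the work are solid. World frame = base frame: x ahead of the robot, y to its left, z up, the work surface at z = 0. Lengths are in m, angles in degrees, forces in N, time in s.
With the tool pointing down it reaches from about 0.35 to 0.9 m from the base axis. Payload 7.2 kg.
Tool frame: the origin (TCP) lies at the very end of the fingers, on their centre line; the grasp point (between the pads) lies 19 mm behind it (arm.pinch_z is the distance from the TCP to the grasp point, in m); x points along the fingers, y is the direction in which the jaws open and shut, and the axes are right-handed (so a half turn about x gives the same grasp; the last joint's range is limited). The gripper opens to 85 mm and grips with 20 to 120 N. Pads are 22 mm wide; open, the fingers measure 114 mm over their backs; the gripper's body (76 mm by 85 mm) begins 54 mm behind the grasp point. The pads swing forward as they close: fully open they stand 13 mm farther back than shut.
Start: joints at [70.863, 23.554, -0.728, 91.456, 0.321, 64.991, -4.71], TCP at [0.164, -0.603, 0.231] pointing down, gripper open.
Joint ranges: [-169.25, 169.25], [-16.82, 113.86], [-84.01, 82.57], [7.8, 145.47], [-59.2, 239.2], [7.22, 106.19], [-163.78, 163.78]. Speed limits (degrees/s): [136.94, 136.94, 172.46, 172.46, 180, 180, 180].

INTERFACE

Orientations are given as a 3x3 rotation matrix whose columns are the frame's x, y, z axes.
In Python, from plant import arm gives the robot as it stands.
- The arm moves only by the tool apply_moves, never from a script. Its argument "moves" is a list of rows, each a list of 5 numbers: the shift along the tool's x, y, z in mm, then the turn about the tool's x in degrees, then the closure, from 0 (fully open) to 1 (shut). In form: [[x, y, z, roll, fingers], ...]. A call has 1 to 20 rows; each row shifts and turns the commanded pose from where the row before left it, along the tool's axes as they then stand; what a row does not reach is not made up. A row lasts 1/10 s, in which the tool goes at most 50 mm and 8.59 degrees, less where a joint would pass 70% of its speed; a pose out of reach is approached as far as the arm can. A call with a gripper value outside its range is refused whole. The fingers move at their own pace and stop on an object; "newtons" is the grip in N (left out, the last holds). Time passes only in rows, so rows that do not move let the fingers close. It gives the time, the measured TCP pose, the force and the opening at its end, in the units of the state.
- arm.state(): the state, without advancing time (a new reading comes with each control period).
- arm.get_image(name): name is "scene" or "top"; returns a dict with "pixels" (420x560x3 uint8, red, green, blue), "K" (3x3 intrinsics, pixels), "origin" and "orientation" of the camera in the world. Camera axes: x right, y down, z forward; pixel columns grow to the right and rows downward; lengths in m; the calibration is good to about 2 mm. A picture is of the moment at which its call begins. There is no depth.
- arm.close_job(): hands the job in, once; it reports no verdict.
The state is a dict: "time": time; "joint_positions": joint angles; "joint_velocities": joint speeds; "effort": joint torques, N m; "ee_pos": TCP position; "ee_rot": TCP orientation; "force": force on the tool from outside, world axes, zero at the start; "wrist_torque": the same for the moment, N m; "grip_width": opening from 0.0 (shut) to 1.0 (fully open).
Only numpy, scipy, OpenCV 4.12 (cv2) and the standard library are available. Lean on these libraries where they do the work, as an engineer would, in place of code of your own. Each camera call takes 0.05 s, during which the arm holds its last target.

## Working session

There is one attempt and no reset: what is moved stays moved. The work goes in short steps, Python scripts to look and compute and a tool call to move; the robot and the scene stay as the last step left them, time stands still between calls to the robot, and variables do not carry over. Pictures are saved under pics/ and viewed, and the job is handed in when it is done.

Besides the shell and the picture viewer there is one more tool, called after ">>>" as a command line: name --pt "numbers of a row" for each row, then --argument value for the rest. apply_moves: Moves the arm, as the interface text tells. Its arguments: {"type":"object","properties":{"moves":{"type":"array"},"newtons":{"type":"number"}},"required":["moves"]}

```bash
mkdir -p pics; ls; python3 - <<'E'
from plant import arm
import cv2
s=arm.state(); print(s)
for n in("scene","top"):
    im=arm.get_image(n); cv2.imwrite(f"pics/{n}0.png",im["pixels"][:,:,::-1]); print(n,im["K"],im["origin"],im["orientation"])
E
```

```text
pics
{'time': 0.0, 'joint_positions': array([70.86491974, 23.59921287, -0.72934654, 91.50535725,  0.31927368,
       64.98985334, -4.71070238]), 'joint_velocities': array([ 0.03972047,  0.01105653,  0.0082576 ,  0.00086041,  0.05766833,
       -0.01280339, -0.00655795]), 'effort': array([ 1.35682003e-03, -6.00621557e+01,  6.82654940e-01, -2.99418157e+01,
        1.36940819e-02,  1.05058320e-02,  6.69950495e-06]), 'ee_pos': array([ 0.16400251, -0.60257469,  0.23045236]), 'ee_rot': array([[-5.02873505e-04,  2.62663463e-01, -9.64887378e-01],
       [ 1.53257269e-03, -9.64886164e-01, -2.62663932e-01],
       [-9.99998699e-01, -1.61084677e-03,  8.26648374e-05]]), 'force': array([ 0.8191571 , -0.05331821,  0.18787183]), 'wrist_torque': array([-0.02471386, -0.06498285,  0.00435584]), 'grip_width': 1.001650318436185}
scene [[469.94352017   0.         285.73429342]
 [  0.         469.94352017 216.27061542]
 [  0.           0.           1.        ]] [-0.45091405  0.61902991  0.68300602] [[-0.49111209 -0.39716594  0.77528584]
 [-0.87104426  0.21416698 -0.442057  ]
 [ 0.00952936 -0.89240782 -0.45112911]]
top [[531.68098009   0.         276.0319025 ]
 [  0.         531.68098009 216.27686492]
 [  0.           0.           1.        ]] [0.38040304 0.0240116  1.57809916] [[-0.01448431 -0.98555001  0.16876426]
 [-0.99989095  0.01379022 -0.00528422]
 [ 0.00288057 -0.1688224  -0.98564228]]
```

View pics/scene0.png

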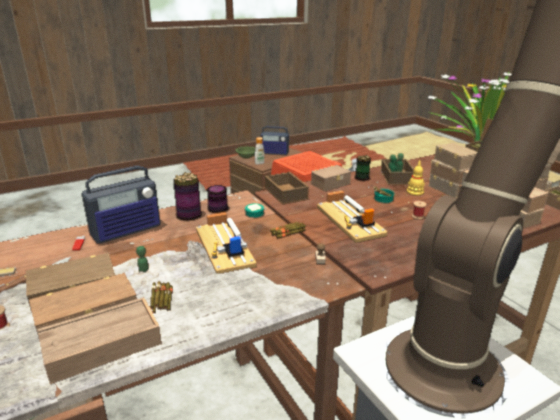

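View pics/top0.png

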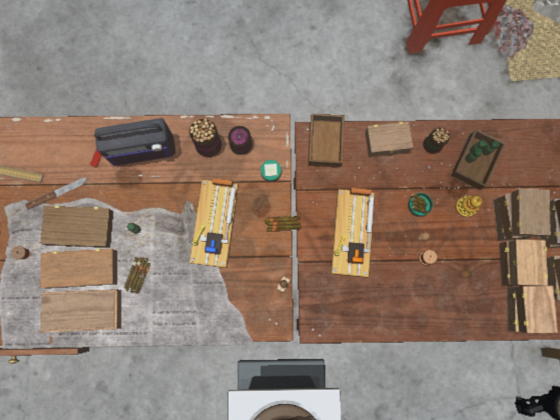

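The orange gauge is on the right in the top view, with its post near (356,254). The blue gauge is on the left, with its post near (213,243). I'll enlarge the orange one.

```bash
python3 - <<'E'
import cv2
a=cv2.imread("pics/top0.png")[180:285,310:450]; cv2.imwrite("pics/topc.png",cv2.resize(a,None,fx=5.6,fy=5.6,interpolation=cv2.INTER_CUBIC))
a=cv2.imread("pics/scene0.png")[180:250,305:405]; cv2.imwrite("pics/scenec.png",cv2.resize(a,None,fx=8,fy=8,interpolation=cv2.INTER_CUBIC))
E
```

```text
(no output)
```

View pics/topc.png

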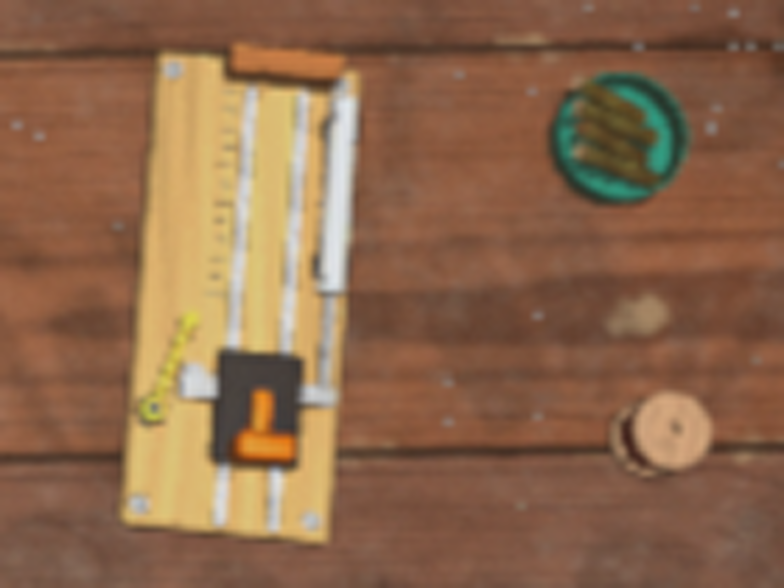

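View pics/scenec.png

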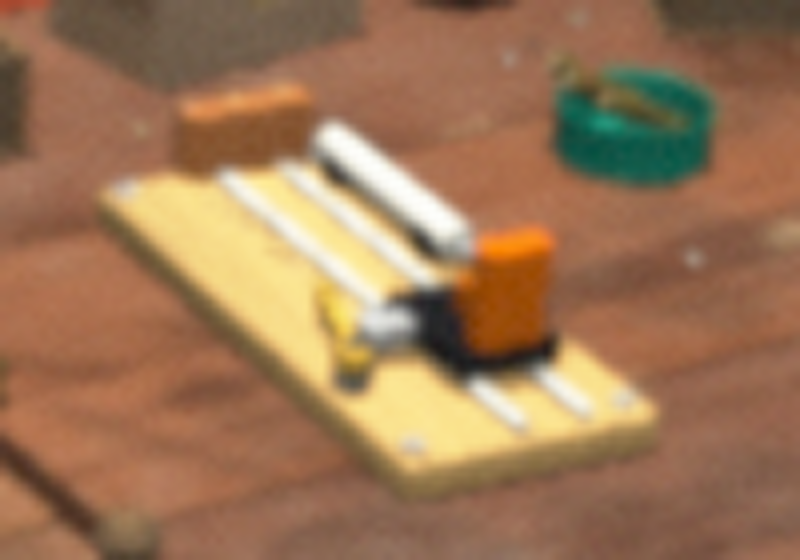

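```bash
cat > h.py <<'E'
import numpy as np
from scipy.optimize import least_squares
cams={"scene":([469.94352017,285.73429342,216.27061542],[-0.45091405,0.61902991,0.68300602],[[-0.49111209,-0.39716594,0.77528584],[-0.87104426,0.21416698,-0.442057],[0.00952936,-0.89240782,-0.45112911]]),
"top":([531.68098009,276.0319025,216.27686492],[0.38040304,0.0240116,1.57809916],[[-0.01448431,-0.98555001,0.16876426],[-0.99989095,0.01379022,-0.00528422],[0.00288057,-0.1688224,-0.98564228]])}
def proj(c,P):
    k,o,R=cams[c]; p=(np.atleast_2d(P)-o)@np.array(R); return p[:,:2]/p[:,2:]*k[0]+k[1:]
def ray(c,uv,z):
    k,o,R=cams[c]; d=np.array(R)@np.array([(uv[0]-k[1])/k[0],(uv[1]-k[2])/k[0],1]); o=np.array(o); return o+d*(z-o[2])/d[2]
E
python3 - <<'E'
from h import *
t=lambda u,v:(310+(u+.5)/5.6-.5,180+(v+.5)/5.6-.5)
s=lambda u,v:(305+(u+.5)/8-.5,180+(v+.5)/8-.5)
obs=[("top",t(160,54),(145,65,18)),("top",t(360,72),(145,-45,18)),("top",t(328,540),(-110,-45,18)),("top",t(122,520),(-110,65,18)),
("scene",s(98,197),(145,65,18)),("scene",s(405,475),(-110,65,18)),("scene",s(660,407),(-110,-45,18))]
def W(q,l):
    l=np.array(l)/1e3;c,sn=np.cos(q[2]),np.sin(q[2]);return np.array([q[0]+c*l[0]-sn*l[1],q[1]+sn*l[0]+c*l[1],l[2]])
for use in("top","scene","ts"):
    f=lambda q:np.concatenate([proj(c,W(q,l))[0]-uv for c,uv,l in obs if use=="ts" or c==use])
    r=least_squares(f,[.5,-.2,0]); print(use,r.x,np.round(r.fun,1))
q=r.x
for uv in((233,460),(293,464),(238,431),(297,436)):
    print("posttop",ray("top",t(*uv),.078), (lambda d:(d[0]*np.cos(q[2])+d[1]*np.sin(q[2]),-d[0]*np.sin(q[2])+d[1]*np.cos(q[2])))(ray("top",t(*uv),.078)[:2]-q[:2]))
print("face",W(q,(-75,0,60)))
for uv,z in((( 283,283),.04),((270,224),.04)): print(ray("top",uv,z))
print("spool",ray("top",t(672,430),.048))
E
```

```text
top [ 0.57875715 -0.21948912 -0.11245647] [-0.4 -0.9  0.4 -0.6  0.3  0.8 -0.4  0.6]
scene [ 0.57577682 -0.21661766 -0.11624812] [-0.6 -0.9  0.  -0.5  0.5  1.2]
ts [ 0.57842024 -0.21897415 -0.11392838] [-0.5 -0.8  0.3 -0.5  0.1  0.9 -0.6  0.7 -0.5 -1.3  0.2 -1.1  0.6  0.6]
posttop [ 0.50413994 -0.19426719  0.078     ] (np.float64(-0.07660748456946222), np.float64(0.016102446628810455))
posttop [ 0.50169463 -0.22443376  0.078     ] (np.float64(-0.07560755198585728), np.float64(-0.014146547073844436))
posttop [ 0.51873627 -0.19735363  0.078     ] (np.float64(-0.06175491471312244), np.float64(0.014695358592423234))
posttop [ 0.51578648 -0.22704337  0.078     ] (np.float64(-0.061310384960046614), np.float64(-0.01513724265959401))
face [ 0.50390645 -0.21044799  0.06      ]
[ 0.44898741 -0.0014372   0.04      ]
[0.62106993 0.03375552 0.04      ]
spool [ 0.51883944 -0.42545422  0.048     ]
```

Both cameras agree on the orange gauge. Its origin is at (0.578, -0.219), yaw is -6.5°, and the push face is at local x = -75 mm, so the slide is home. I'll shut the fingers, turn, and move over the spot behind the post.

>>> apply_moves --pt "0 0 0 7.25 1" --pt "0 0 0 7.25 1" --pt "0 0 0 7.25 1" --pt "0 -15 -9 0 1" --pt "0 -31 -19 0 1" --pt "0 -31 -19 0 1" --pt "0 -31 -19 0 1" --pt "0 -31 -19 0 1" --pt "0 -31 -19 0 1" --pt "0 -31 -19 0 1" --pt "0 -31 -19 0 1" --pt "0 -31 -19 0 1" --pt "0 -31 -19 0 1" --pt "0 -31 -19 0 1" --pt "0 -31 -19 0 1" --pt "0 -31 -19 0 1" --pt "0 -31 -19 0 1" --pt "0 -10 -2 0 1" --pt "0 0 0 0 1" --pt "0 0 0 0 1" --newtons 20

```text
time: 2.1
ee_pos: [0.4682, -0.2076, 0.2311]
ee_rot: [[-0.001, -0.112, -0.994], [-0.001, -0.994, 0.112], [-1.0, 0.001, 0.001]]
force: [-0.5, -0.7, 0.4]
grip_width: 0.001
```

>>> apply_moves --pt "15 -1 0 0 1" --pt "25 0 0 0 1" --pt "25 0 0 0 1" --pt "25 0 0 0 1" --pt "25 0 0 0 1" --pt "20 0 0 0 1" --pt "15 0 0 0 1" --pt "15 0 0 0 1" --pt "10 0 0 0 1" --pt "8 0 0 0 1" --pt "0 0 0 0 1" --pt "0 0 0 0 1"

```text
time: 3.3
ee_pos: [0.4693, -0.2065, 0.0486]
ee_rot: [[0.0, -0.114, -0.993], [-0.0, -0.993, 0.114], [-1.0, 0.0, -0.0]]
force: [0.4, 0.0, 0.4]
grip_width: -0.001
```

```bash
python3 - <<'E'
from plant import arm
import cv2
for n,(r,c) in {"top":((180,285),(310,450)),"scene":((160,250),(305,425))}.items():
    a=arm.get_image(n)["pixels"][:,:,::-1][r[0]:r[1],c[0]:c[1]]; cv2.imwrite(f"pics/{n}1.png",cv2.resize(a,None,fx=5.6,fy=5.6,interpolation=cv2.INTER_CUBIC))
print(arm.state()["ee_pos"],arm.state()["force"])
E
```

```text
[ 0.46960463 -0.20640481  0.04892211] [0.01886702 0.21182538 0.77095886]
```

View pics/top1.png

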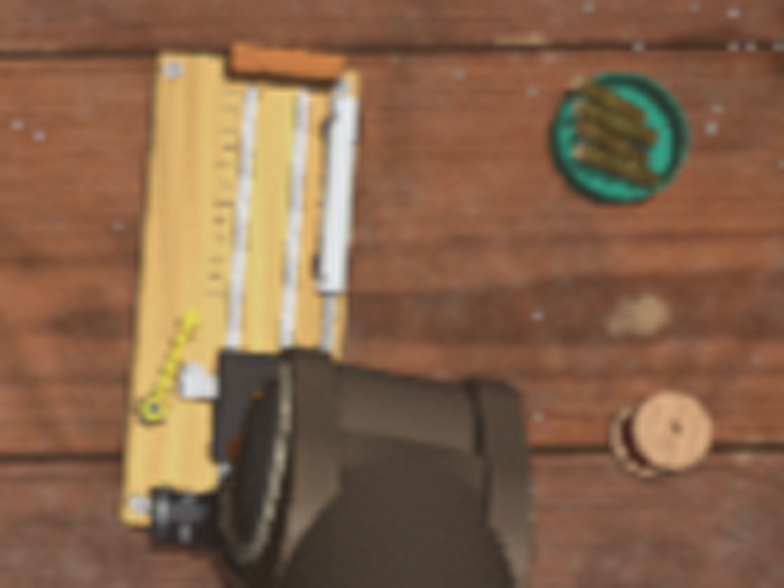

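View pics/scene1.png

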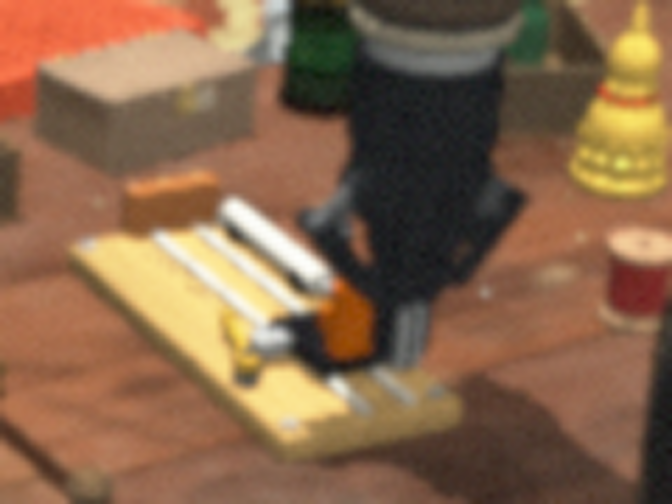

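The closed fingers sit behind the post (scene crop around (410,335)) with a small gap, and the slide is still home. I'll approach slowly.

>>> apply_moves --pt "0 0 -4 0 1" --pt "0 0 -4 0 1" --pt "0 0 -4 0 1" --pt "0 0 -3 0 1" --pt "0 0 -3 0 1" --pt "0 0 -2 0 1" --pt "0 0 -2 0 1" --pt "0 0 -2 0 1" --pt "0 0 0 0 1" --pt "0 0 0 0 1"

```text
time: 4.4
ee_pos: [0.493, -0.2089, 0.0483]
ee_rot: [[-0.0, -0.114, -0.994], [0.0, -0.994, 0.114], [-1.0, -0.0, 0.0]]
force: [-0.4, 0.0, 0.7]
grip_width: -0.002
```

>>> apply_moves --pt "0 0 -2 0 1" --pt "0 0 -1 0 1" --pt "0 0 -1 0 1" --pt "0 0 0 0 1"

```text
time: 4.8
ee_pos: [0.4965, -0.2093, 0.0482]
ee_rot: [[-0.001, -0.114, -0.994], [0.0, -0.994, 0.114], [-1.0, 0.0, 0.001]]
force: [-1.9, 0.6, 2.4]
grip_width: -0.0
```

>>> apply_moves --pt "0 0 -1 0 1" --pt "0 0 -2 0 1" --pt "0 0 0 0 1" --pt "0 0 0 0 1"

```text
time: 5.2
ee_pos: [0.4999, -0.2097, 0.0482]
ee_rot: [[-0.0, -0.114, -0.994], [-0.0, -0.994, 0.114], [-1.0, 0.0, 0.0]]
force: [-4.0, 1.0, 0.8]
grip_width: 0.002
```

Contact is made at about 4 N, so the slide is roughly 4 mm along. Now I'll push steadily.

>>> apply_moves --pt "0 0 -2 0 1" --pt "0 0 -3 0 1" --pt "0 0 -3 0 1" --pt "0 0 -3 0 1" --pt "0 0 -3 0 1" --pt "0 0 -3 0 1" --pt "0 0 -3 0 1" --pt "0 0 -3 0 1" --pt "0 0 -3 0 1" --pt "0 0 -3 0 1" --pt "0 0 -3 0 1" --pt "0 0 -3 0 1" --pt "0 0 -3 0 1" --pt "0 0 -3 0 1" --pt "0 0 -3 0 1" --pt "0 0 -2 0 1" --pt "0 0 -2 0 1" --pt "0 0 -2 0 1" --pt "0 0 0 0 1" --pt "0 0 0 0 1"

```text
time: 7.2
ee_pos: [0.5492, -0.2153, 0.0482]
ee_rot: [[-0.001, -0.114, -0.994], [0.0, -0.994, 0.114], [-1.0, -0.0, 0.001]]
force: [-6.4, 0.9, 4.8]
grip_width: -0.0
```

```bash
python3 - <<'E'
from plant import arm
import cv2
for n,(r,c) in {"top":((180,285),(310,450)),"scene":((160,250),(305,425))}.items():
    a=arm.get_image(n)["pixels"][:,:,::-1][r[0]:r[1],c[0]:c[1]]; cv2.imwrite(f"pics/{n}2.png",cv2.resize(a,None,fx=5.6,fy=5.6,interpolation=cv2.INTER_CUBIC))
print(arm.state()["ee_pos"],arm.state()["force"])
E
```

```text
[ 0.5491917  -0.21527269  0.04821675] [-6.19376916  1.39643342  4.66964158]
```

View pics/top2.png

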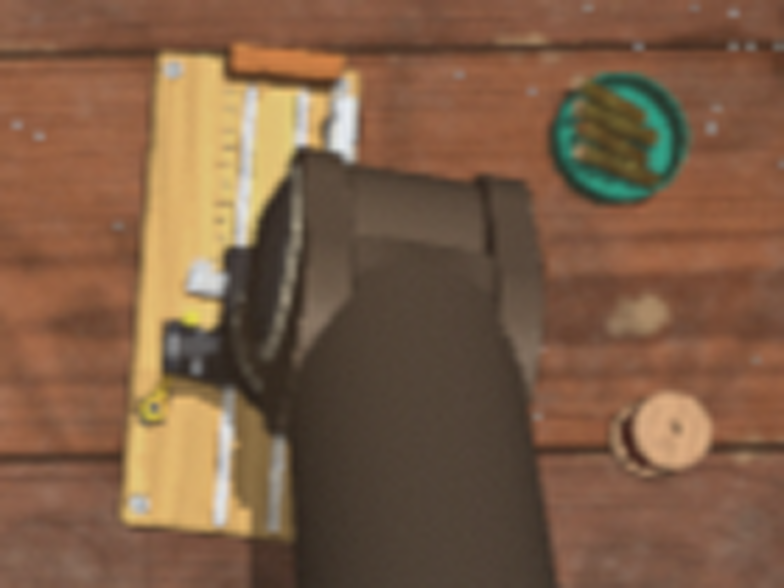

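View pics/scene2.png

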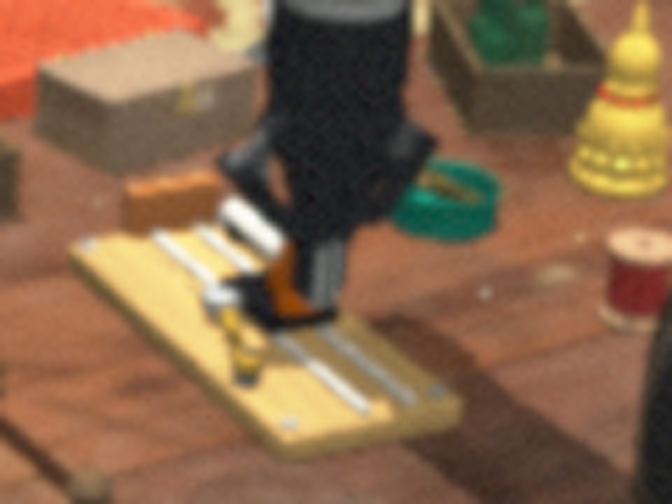

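In the top view the tooth has gone from row 380 to row 278 of the crop, about 53 mm, and it has passed the catch tip near (190,320). The push force is 6 N. I'll add 4 mm for margin, then back off slowly.

>>> apply_moves --pt "0 0 -2 0 1" --pt "0 0 -2 0 1" --pt "0 0 0 0 1" --pt "0 0 0 0 1"

```text
time: 7.7
ee_pos: [0.5531, -0.2157, 0.0482]
ee_rot: [[-0.002, -0.114, -0.994], [0.0, -0.994, 0.114], [-1.0, -0.0, 0.002]]
force: [-6.5, 0.9, 4.4]
grip_width: 0.001
```

```bash
python3 - <<'E'
from plant import arm
import cv2
for n,(r,c) in {"top":((210,265),(325,365))}.items():
    a=arm.get_image(n)["pixels"][:,:,::-1][r[0]:r[1],c[0]:c[1]]; cv2.imwrite(f"pics/{n}3.png",cv2.resize(a,None,fx=10,fy=10,interpolation=cv2.INTER_CUBIC))
print(arm.state()["ee_pos"],arm.state()["force"])
E
```

```text
[ 0.55309445 -0.21573467  0.04822336] [-7.99179917  0.44832339  3.75356454]
```

View pics/top3.png

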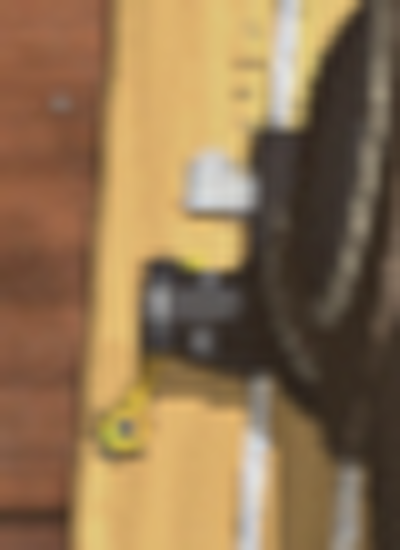

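The tooth (rear edge at row 212) is well past the catch tip (row 255), about 12 mm on. Now I'll back off gently.

>>> apply_moves --pt "0 0 2 0 1" --pt "0 0 2 0 1" --pt "0 0 2 0 1" --pt "0 0 2 0 1" --pt "0 0 2 0 1" --pt "0 0 2 0 1" --pt "0 0 2 0 1" --pt "0 0 2 0 1" --pt "0 0 2 0 1" --pt "0 0 2 0 1" --pt "0 0 4 0 1" --pt "0 0 5 0 1" --pt "0 0 6 0 1" --pt "0 0 0 0 1" --pt "0 0 0 0 1"

```text
time: 9.25
ee_pos: [0.5189, -0.2119, 0.0484]
ee_rot: [[0.0, -0.114, -0.994], [-0.0, -0.994, 0.114], [-1.0, 0.0, -0.0]]
force: [0.6, -0.5, -0.1]
grip_width: -0.0
```

```bash
python3 - <<'E'
from plant import arm
import cv2
for n,(r,c) in {"top":((180,285),(310,450)),"scene":((160,250),(305,425))}.items():
    a=arm.get_image(n)["pixels"][:,:,::-1][r[0]:r[1],c[0]:c[1]]; cv2.imwrite(f"pics/{n}4.png",cv2.resize(a,None,fx=5.6,fy=5.6,interpolation=cv2.INTER_CUBIC))
print(arm.state()["ee_pos"],arm.state()["force"])
E
```

```text
[ 0.51913357 -0.21184341  0.04840067] [ 0.43384065 -0.30283465  0.08112008]
```

View pics/top4.png

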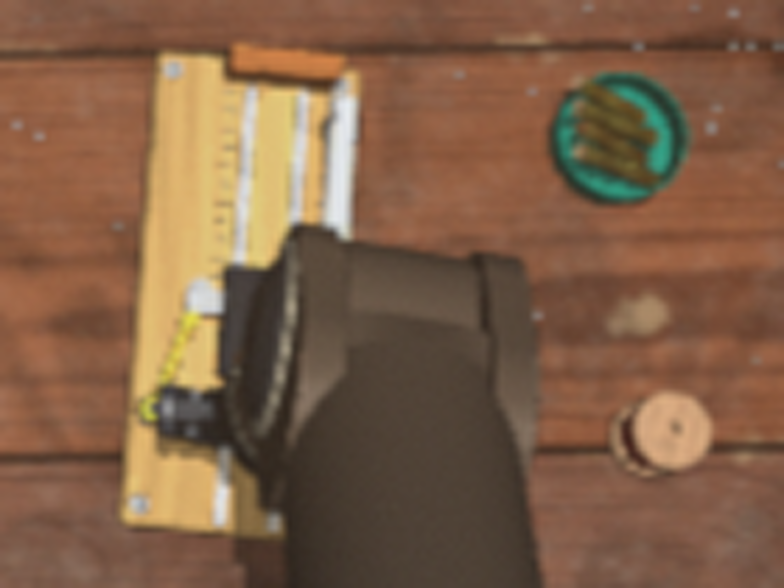

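View pics/scene4.png

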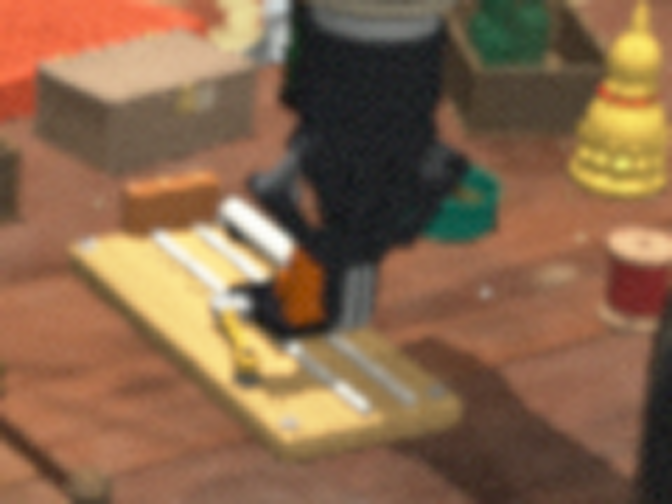

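The slide rests on the catch: the tooth at (203,297) sits on the catch tip at (195,318), and the force is zero. I'll retreat and lift clear.

>>> apply_moves --pt "0 0 8 0 1" --pt "0 0 10 0 1" --pt "0 0 10 0 1" --pt "0 0 8 0 1" --pt "-15 0 0 0 1" --pt "-25 0 0 0 1" --pt "-30 0 0 0 1" --pt "-30 0 0 0 1" --pt "-30 0 0 0 1" --pt "-20 15 10 0 1" --pt "0 30 20 0 1" --pt "0 30 20 0 1" --pt "0 30 20 0 1" --pt "0 30 20 0 1" --pt "0 30 20 0 1" --pt "0 30 20 0 1" --pt "0 30 10 0 1" --pt "0 20 0 0 1" --pt "0 0 0 0 1" --pt "0 0 0 0 1"

```text
time: 11.35
ee_pos: [0.3158, -0.4347, 0.198]
ee_rot: [[-0.0, -0.114, -0.993], [0.001, -0.993, 0.114], [-1.0, -0.001, 0.0]]
force: [0.2, -0.5, 0.3]
grip_width: -0.001
```

```bash
python3 - <<'E'
from plant import arm
import cv2
for n,(r,c) in {"top":((100,310),(170,450)),"scene":((160,280),(180,340))}.items():
    f=arm.get_image(n)["pixels"][:,:,::-1]; a=f[r[0]:r[1],c[0]:c[1]]; cv2.imwrite(f"pics/{n}5.png",cv2.resize(a,None,fx=2.8,fy=2.8,interpolation=cv2.INTER_CUBIC)); 
    cv2.imwrite(f"pics/{n}5f.png",f)
    o=cv2.imread(f"pics/{n}0.png"); d=cv2.GaussianBlur(cv2.absdiff(o,f.copy()),(5,5),0); cv2.imwrite(f"pics/{n}5d.png",cv2.convertScaleAbs(d,alpha=4))
print(arm.state()["time"],arm.state()["ee_pos"],arm.state()["force"])
E
```

```text
11.45 [ 0.31651999 -0.43397364  0.19815508] [ 0.18141577  0.27920773 -0.25493599]
```

View pics/top5.png

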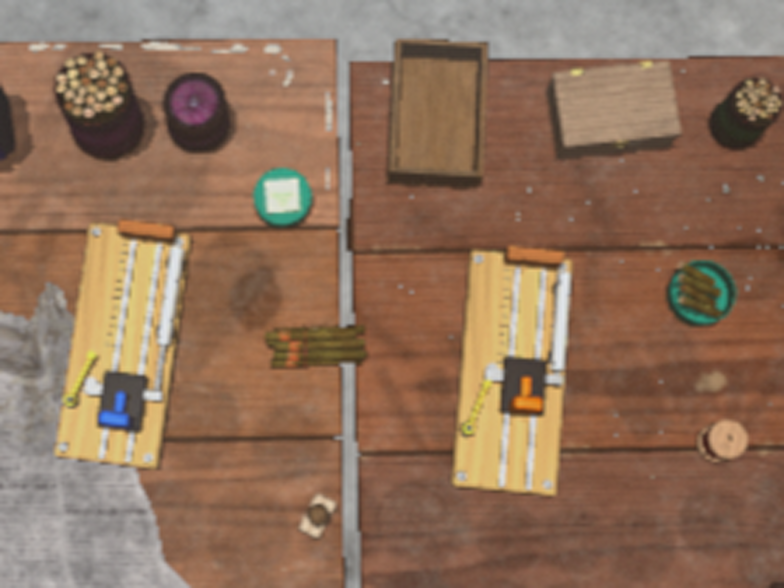

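View pics/top5d.png

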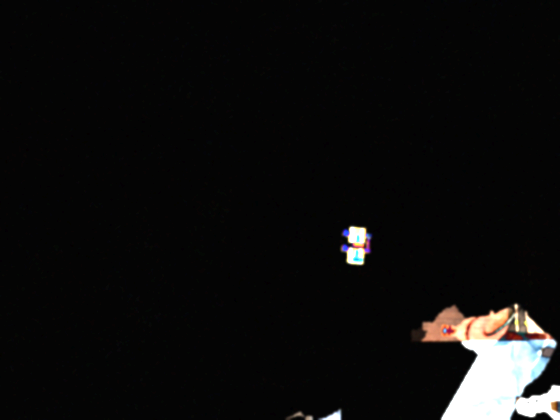

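In the top view the orange tooth at (493,373) rests on the catch tip, and the blue slide is home. In the difference image, only the orange slide (around (356,245)) and the arm have changed. Handing in.

```bash
python3 - <<'E'
from plant import arm
print(arm.close_job())
E
```

```text
the job is handed in; nothing more can be done
None
```

The orange gauge is set to its middle position and the job is handed in, at about 11.5 s of the 38 s allowed.

I pushed the orange post from behind with shut fingers, to a slide travel of about 57 mm. That is past the 49 mm catch point and about 18 mm short of the end stop. I then backed off slowly so the spring brought the slide back onto the catch. The push force along the gauge was about 8 N at most in the readings I took.

- **Orange gauge:** after retreating, the top view showed the slide's tooth resting on the brass catch tip.
- **Everything else:** comparing the top view before and after, only the orange slide and the arm had changed. The blue slide was still home and the loose things had not moved.
- **Robot:** the arm was clear of everything, with the force reading back to about zero.

No check failed or disagreed. The close_job call gives no verdict.

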